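# Lock the hold-down bar over the drill core

### The job

Lock the core in its cradle: swing the hold-down bar over the core until the hole in the bar lines up with the hole in the latch post, then take the wing-headed thumbscrew from the rack, put it down through both holes and press it fully home, so that its flange is flush on the bar. Leave the core sticks lying in the trough and the other screws in the rack, and let go at the end.

Things in the scene. Friction and masses are not known exactly. Their poses are not given: they have to be found in the camera images.
- cradle: Fixed core cradle: plywood base 210 x 300 x 12 mm, origin at the centre of its underside. An aluminium V trough for drill core runs along its y axis; a grey-painted steel pivot post stands at its +x side (70 mm from the trough's axis), a grey-painted steel latch post 36 x 36 mm at its -x side (70 mm from the axis), top 77 mm above the bench. Its yaw and place vary.
- post_hole (a point): Centre of the mouth of the 10 mm round hole in the flat top of the latch post, 77 mm above the bench. The hole goes straight down. From 21 mm below the mouth a friction grip inside resists: a screw entered there stops with its flange about 8 mm above the bar and must be pushed down those last 8 mm with some 8 to 12 N; it then stays.
- pivot (a point): Point on the hold-down bar's vertical pivot axis, level with the bar's top face (86 mm above the bench).
- bar (a joint): Angle (rad) of the hold-down bar about its vertical pivot: 0 when its hole is exactly over the latch post's hole, growing as the bar swings open, clockwise seen from above (the free end towards the cradle's +y). Travel -0.35 to 1.45, so there is NO stop at 0. A stiff pivot (0.25 N m) holds it where it is left.
- bar_hole (a point): Centre, at the bar's top face, of the 10 mm round through hole in the hold-down bar. The bar is a flat aluminium bar 26 mm wide (38 x 36 mm around the hole) and 8 mm thick, underside 78 mm above the bench; the hole lies 140 mm from the pivot axis. It swings just above the latch post and the core.
- bar_knob (a point): Centre of the top of the upright black grip knob at the bar's free end, 16 mm across, standing 32 mm above the bar's top face, 205 mm from the pivot axis, in line with pivot and hole (65 mm beyond the hole).
- wing_screw: The thumbscrew to use: the only one with a flat, upright wing head. Steel shank 8 mm in diameter reaching 38 mm below the flange, tapered over the last 5 mm; round flange 22 mm across, 4 mm thick; black wing 10 mm thick (its x axis), 34 mm wide (its y axis), from 4 to 32 mm above the flange's underside. Origin: centre of the flange's underside; z axis up along the screw. Mass about 45 g. Starts upright in one of the rack's three holes, flange on the rack's top.
- rack: Fixed wooden screw rack 50 x 150 x 50 mm high, origin at the centre of its underside, with three 11 mm holes 50 mm apart along its y axis. Which screw stands in which hole varies.
- round_screw: Another, shorter screw in the rack with a plain round head 22 mm across and 22 mm high; leave it. Origin: centre of its head's underside.
- ball_screw: Another, shorter screw in the rack with a 24 mm ball head; leave it. Origin: centre of its head's underside, 18 mm below the ball's centre.
- core_long: Stick of grey rock core, 48 mm in diameter, 120 mm long, loose in the cradle's trough; top 74 mm above the bench. Origin at its centre, y along the core.
- core_short: Stick of grey rock core, 48 mm in diameter, 90 mm long, loose in the cradle's trough. Origin at its centre, y along the core.
Mind the look-alikes: they are no part of the job. What is shaped like the wing_screw but green, pink or white is not meant.

How it is judged (in metres and radians):
On the way, in this order (a step that is already met when the one before it is completed fails the run):
1. the bar's hole is over the latch post's hole (horizontal distance between bar_hole and post_hole below 0.004 m), for 0.1 s.
2. the wing screw is through the bar and in the latch post's hole (horizontal distance between bar_hole and post_hole below 0.004 m and horizontal distance between wing_screw and bar_hole below 0.005 m and z of wing_screw in the frame of post_hole below 0.026 m and angle between wing_screw's own z axis and vertical below 0.2 rad), for 0.1 s.
At the end, for the whole second after the job is handed in: The bar's hole is over the post's hole (within 4 mm), the wing screw stands upright (within 0.1 rad) through both with its flange's underside within 2 mm of the bar's top face, at rest and released; both core sticks and the two other screws are within 20 mm of where they began (horizontal distance between bar_hole and post_hole below 0.004 m and horizontal distance between wing_screw and bar_hole below 0.004 m and z of wing_screw in the frame of bar_hole between -0.003 and 0.002 m and angle between wing_screw's own z axis and vertical below 0.1 rad and linear speed of wing_screw below 0.02 m/s and distance of each of core_long, core_short, round_screw, ball_screw from where it was at the start of the episode below 0.02 m); the robot touches nothing.
It fails at once if a core stick shoved or lifted out of its place (30 mm) (distance of any of core_long, core_short from where it was at the start of the episode above 0.03 m).
It fails at once if another screw taken out of the rack (30 mm) (distance of any of round_screw, ball_screw from where it was at the start of the episode above 0.03 m).
It also fails if it takes over 64 s, if anything falls off the work surface, if the arm or the gripper's body presses on something with over 40 N, if the wrist force passes 120 N, or if a joint passes its speed limit or range.

### The arm

A 6-joint arm with a two-finger parallel gripper is mounted at the origin on the work surface. World frame = base frame: x ahead of the robot, y to its left, z up, the work surface at z = 0. Lengths are in mm, angles in degrees, forces in N, time in s.
With the tool pointing down it reaches from about 350 to 850 mm from the base axis. Payload 8.1 kg.
Tool frame: the origin (TCP) lies midway between the tips of the shut fingers; the grasp point (between the pads) lies 19 mm behind it; z points along the fingers, y is the line along which they close (so a half turn about z gives the same grasp; the last joint's range is limited). The gripper opens to 85 mm and grips with 20 to 120 N. Pads are 22 mm wide; open, the fingers measure 114 mm over their backs; the gripper's body (76 mm by 85 mm) begins 54 mm behind the grasp point. The pads swing forward as they close: fully open they stand 13 mm farther back than shut.
Start: joints at [-70.096, 7.471, 85.268, -0, 87.261, -4.893], TCP at [251.668, -544.673, 231.292] pointing down, gripper open.
Joint ranges: [-169.43, 169.43], [-51.17, 129.36], [1.28, 143.12], [-76.62, 256.62], [0, 156.53], [-152.29, 152.29]. Speed limits (degrees/s): [136.94, 136.94, 159.86, 180, 180, 180].

### API

Orientations are given as [roll, pitch, yaw] about the fixed x, y, z axes, in that order (R = Rz(yaw) Ry(pitch) Rx(roll)).
In Python, from bench import sense, snapshot, camera_params, hand_in, masks_of, pinpoint gives the robot as it stands.
- The arm moves only by the tool step_arm, never from a script. Its argument "targets" is a list of rows, each an object with "angular": the turn, a rotation vector about the tool's x, y, z scaled (see below), a list of three; "dp": the shift along the tool's x, y, z scaled (see below), a list of three; "fingers": the closure, from 0 (fully open) to 1 (shut). A call has exactly 8 rows; each row is the pose to reach, as a shift and turn from the pose commanded when the call began, along the tool's axes at that moment, turning the shorter way round; what a row does not reach only later rows make up. The controller multiplies each number of a shift by 0.2 m and each number of a turn by 180 degrees. A row lasts 1/8 s, in which the tool goes at most 62.5 mm and 10.7 degrees, less where a joint would pass 70% of its speed; a pose out of reach is approached as far as the arm can. A call with a number of a shift or a turn outside -1 to 1 is refused whole. A call with a gripper value outside its range is refused whole. The fingers move at their own pace and stop on an object; "newtons" is the grip in N (left out, the last holds). Time passes only in rows, so rows that repeat a pose let the fingers close, or fill a call up. It gives the time, the measured TCP pose, the force, the opening and the grip force at its end, in the units of the state.
- sense(): the state, without advancing time (a new reading comes with each control period).
- snapshot(name): name is "scene" or "top"; returns the picture (400x640x3 uint8, blue, green, red); there is no depth.
- camera_params(name): a dict with "vfov" (degrees; the focal length in pixels is half the picture's height over the tangent of half this angle, whatever the lens; pixels are square), "cx", "cy" (the principal point, pixels), "D" ([k1, k2, p1, p2, k3] as OpenCV has them; the pictures are not rectified), "R" (3x3) and "t" (3): a world point X has camera coordinates R X + t. Camera axes: x right, y down, z forward; pixel columns grow to the right and rows downward; lengths in mm; the calibration is good to about 2 mm. A picture is of the moment at which its call begins. camera_params takes no time and is no camera call.
- hand_in(): hands the job in; it is judged then, once.
Trained networks look in the newest picture that a camera, given by its name, has taken for a name from the list of things; names that differ only in an ending like _2 or _b are one class to them, and where a whole thing is asked for, a point or a joint stands for the part that bears it (a point fixed in the world has none). Each returns a list of dicts, best first, with "conf" (0 to 1); they miss things now and then, are a little off and sometimes report something else, mostly with a low value. They report only what shows in the picture. A call takes as long as a camera call. They do not tell look-alikes from the thing itself.
- masks_of(camera, label): "pixels" (400x640 bool, what is visible of it) and "at" ([column, row] in pixels, amid what is visible of it).
- pinpoint(camera, label): "at" ([column, row] in pixels: a listed point, or the origin of a listed thing).
The state is a dict: "time": time; "joint_pos": joint angles; "qd": joint speeds; "joint_efforts": joint torques, N m; "tool_pos": TCP position; "tcp_rot": TCP orientation; "ft_force": force on the tool from outside, world axes, zero at the start; "wrist_torque": the same for the moment, N m; "finger_gap": finger opening in mm; "grip_force": force on a finger pad.
Only numpy, scipy, OpenCV 4.12 (cv2) and the standard library are available. Lean on these libraries where they do the work, as an engineer would, in place of code of your own. Each camera call takes 0.05 s, during which the arm holds its last target. There are 200 camera calls.

## Working session

There is one attempt and no reset: what is moved stays moved. The work goes in short steps, Python scripts to look and compute and a tool call to move; the robot and the scene stay as the last step left them, time stands still between calls to the robot, and variables do not carry over. Pictures are saved under pics/ and viewed, at most 10 in all, crops included, and the job is handed in when it is done.

Besides the shell and the picture viewer there is one more tool, called after "Call:" in YAML: its name, and indented under it one key for each argument. step_arm: Moves the arm, as the interface text tells. Its arguments: {"type":"object","properties":{"targets":{"type":"array","items":{"type":"object","properties":{"angular":{"type":"array","items":{"type":"number","minimum":-1,"maximum":1}},"dp":{"type":"array","items":{"type":"number","minimum":-1,"maximum":1}},"fingers":{"type":"number"}}}},"newtons":{"type":"number"}},"required":["targets"]}

```bash
mkdir -p pics; cat > h.py <<'E'
import numpy as np, cv2
from bench import *
from scipy.spatial.transform import Rotation as Ro
def K(n):
    p=camera_params(n); f=200/np.tan(np.radians(p['vfov'])/2)
    return np.array([[f,0,p['cx']],[0,f,p['cy']],[0,0,1.]]),np.array(p['D'],float),np.array(p['R'],float),np.array(p['t'],float)
def at_z(n,px,z):
    k,D,R,t=K(n); u=cv2.undistortPoints(np.array([[px]],float),k,D)[0,0]
    d=R.T@np.array([u[0],u[1],1]); c=-R.T@t
    return c+d*(z-c[2])/d[2]
def proj(n,X):
    k,D,R,t=K(n); return cv2.projectPoints(np.array([X],float),cv2.Rodrigues(R)[0],t,k,D)[0][0,0]
def tri(pa,pb): # scene, top
    A=[];b=[]
    for n,p in(('scene',pa),('top',pb)):
        k,D,R,t=K(n);u=cv2.undistortPoints(np.array([[p]],float),k,D)[0,0]
        d=R.T@np.array([u[0],u[1],1]);d/=np.linalg.norm(d);P=np.eye(3)-np.outer(d,d);A.append(P);b.append(P@(-R.T@t))
    return np.linalg.solve(sum(A),sum(b))
E
python3 - <<'E'
from h import *
for n in('scene','top'):
    im=snapshot(n); cv2.imwrite(f'pics/{n}0.png',im)
    _,_,R,t=K(n); print(n,(-R.T@t).round(),R[2].round(2))
    for l,z in(('post_hole',77),('pivot',86),('bar_hole',86),('bar_knob',118),('wing_screw',50),('round_screw',50),('ball_screw',50),('rack',0),('cradle',0),('core_long',50),('core_short',50)):
        for d in pinpoint(n,l)[:3]: print(l,round(d['conf'],2),np.round(d['at'],1),at_z(n,d['at'],z).round(1))
E
```

```text
scene [ 944. -468.  682.] [-0.5   0.46 -0.73]
post_hole 0.97 [356.2 179.3] [530.2  21.5  77. ]
pivot 0.7 [397.2 223.5] [676.2 -15.4  86. ]
pivot 0.24 [356.4 182.1] [542.7   8.3  86. ]
bar_hole 0.59 [399.  177.1] [593.1  88.4  86. ]
bar_knob 0.65 [404.1 146. ] [554.  144.4 118. ]
wing_screw 0.78 [226.  256.5] [ 495.8 -296.2   50. ]
wing_screw 0.6 [274.7 266.9] [ 576.5 -241.5   50. ]
wing_screw 0.58 [183.7 235.5] [ 396.6 -330.6   50. ]
round_screw 0.44 [178.6 278.5] [ 479.7 -386.9   50. ]
ball_screw 0.67 [199.4 266.3] [ 481.6 -345.3   50. ]
rack 0.7 [207.5 284.8] [ 493.1 -346.     0. ]
cradle 0.93 [367.3 223.6] [593.7   0.   -0. ]
core_long 0.58 [349.6 219.2] [586.7 -53.   50. ]
core_long 0.35 [358.4 182.2] [521.7  40.2  50. ]
core_short 0.78 [399.7 200.2] [620.5  66.8  50. ]
top [ 335. -105. 1040.] [ 0.22  0.01 -0.98]
post_hole 0.88 [274.5 209. ] [533.6  15.7  77. ]
pivot 0.74 [291.5 156.2] [666.9 -18.   86. ]
pivot 0.45 [215.  197.4] [553.7 160.   86. ]
bar_hole 0.88 [241. 184.] [590.1 100.4  86. ]
bar_knob 0.96 [213.4 194.6] [552.9 155.6 118. ]
bar_knob 0.29 [440.2 242.5] [ 464.4 -372.7  118. ]
wing_screw 0.67 [376.7 203. ] [ 566.2 -235.4   50. ]
wing_screw 0.61 [397.9 231.5] [ 496.4 -288.8   50. ]
wing_screw 0.6 [414.3 276.1] [ 389.8 -328.6   50. ]
round_screw 0.6 [440.7 240.9] [ 478.  -393.7   50. ]
round_screw 0.55 [397.3 231.6] [ 496.1 -287.3   50. ]
ball_screw 0.52 [286.8 189.7] [590.2  -8.3  50. ]
ball_screw 0.38 [419.  231.7] [ 498.3 -340.7   50. ]
rack 0.65 [416.6 240. ] [ 484.7 -346.3    0. ]
cradle 0.93 [283.9 189.5] [603.3   4.2   0. ]
core_long 0.66 [305.8 189.8] [592.1 -56.2  50. ]
core_long 0.55 [273.9 209.4] [538.   20.5  50. ]
core_short 0.74 [439.1 240.7] [ 478.3 -389.8   50. ]
core_short 0.58 [253.  176.3] [621.3  79.5  50. ]
```

View pics/scene0.png

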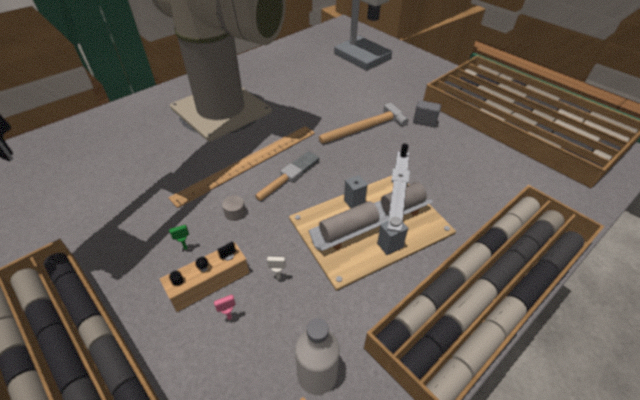

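View pics/top0.png

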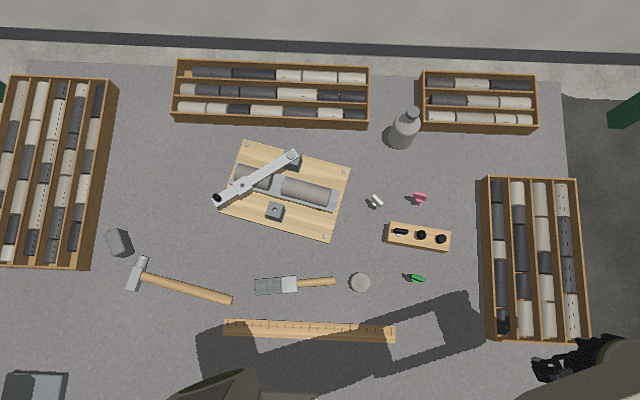

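Things that could be taken for the wing_screw in the scene picture: a black wing in the rack (226,250), green (180,235), pink (226,305) and white (276,265). By the description I choose the black one in the rack, which is at (400,231) in the top picture. Next I check it in a close crop.

```bash
python3 - <<'E'
import cv2,numpy as np
s=cv2.imread('pics/scene0.png');t=cv2.imread('pics/top0.png')
r=lambda im,x,y,w,h,k:cv2.resize(im[y:y+h,x:x+w],None,fx=k,fy=k,interpolation=cv2.INTER_CUBIC)
a=r(s,155,232,100,75,4);b=r(t,380,215,80,60,5);b=b[:300]
c=r(s,285,135,100,75,4);c=r(s,330,130,130,97,3)[:291]
d=r(t,205,135,160,120,5)
cv2.imwrite('pics/c1.png',np.hstack([a,b])) ; cv2.imwrite('pics/c2.png',d)
E
```

```text
(no output)
```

View pics/c1.png

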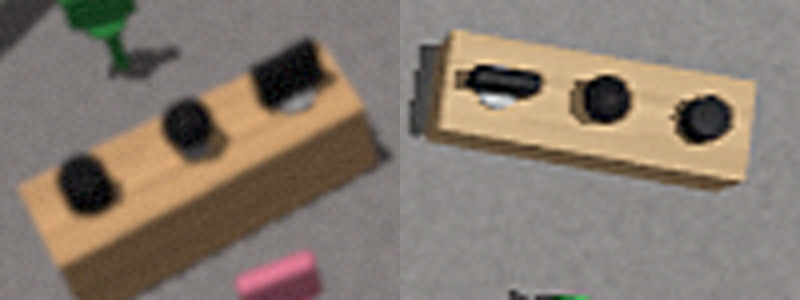

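View pics/c2.png

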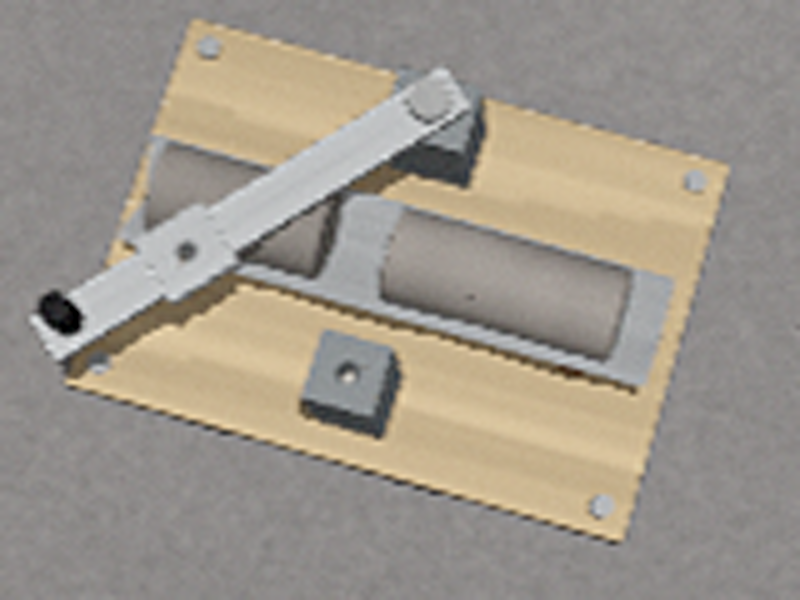

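The crop confirms the black wing in the rack: its wing lies along the rack axis, next to a ball and a round head. In the top picture the post hole is at (274.0,209.4), the bar hole at (242.0,184.8) and the base corners are clear. Next I fit the cradle and the rack.

```bash
cat > fit.py <<'E'
from h import *
from scipy.optimize import least_squares
c=lambda p,o,k:np.array([(p[0]+.5)/k-.5+o[0],(p[1]+.5)/k-.5+o[1]])
o=(205,135)
cor=[c(p,o,5) for p in((193,20),(730,163),(625,542),(66,380))]
W=[(105,150,12),(105,-150,12),(-105,-150,12),(-105,150,12)]
def T(v,P): 
    a=np.cos(v[2]);b=np.sin(v[2]); return np.array([v[0]+a*P[0]-b*P[1],v[1]+b*P[0]+a*P[1],P[2]])
ph,bh=c((347,374),o,5),c((187,251),o,5)
pv=c((431,100),o,5)
def res(v):
    r=[proj('top',T(v,P))-q for P,q in zip(W,cor)]
    r.append(2*(proj('top',T(v,(-70,v[3],77)))-ph))
    h=(70-140*np.cos(v[4]),v[3]+140*np.sin(v[4]),86)
    r.append(2*(proj('top',T(v,h))-bh)); r.append(proj('top',T(v,(70,v[3],88)))-pv)
    return np.concatenate(r)
E
python3 - <<'E'
from fit import *
s=least_squares(res,[598,2,-.25,0,.74]);v=s.x
print(v.round(4),s.fun.round(2))
k=(70-205*np.cos(v[4]),v[3]+205*np.sin(v[4]),118)
for n,P in(('piv',(70,v[3],86)),('post',(-70,v[3],77)),('barh',(70-140*np.cos(v[4]),v[3]+140*np.sin(v[4]),86)),('knob',k)):
    X=T(v,P);print(n,X.round(1),'top',proj('top',X).round(1),'scene',proj('scene',X).round(1))
# rack: top corners at z 50 (crop offset 380,215 k5; x-400)
q=[c(p,(380,215),5) for p in((52,30),(356,80),(342,182),(40,130))]
R=[at_z('top',p,50) for p in q];print(np.round(R,1),np.mean(R,0).round(1))
w=c((104,82),(380,215),5);print('wing top at z82',at_z('top',w,80).round(1))
for x in(83,82): pass
print('wing scene',at_z('scene',c((287,70),(155,232),4),72).round(1))
d=R[0]-R[1];print('axis deg',np.degrees(np.arctan2(d[1],d[0])), np.linalg.norm(d))
d=R[3]-R[2];print('axis deg',np.degrees(np.arctan2(d[1],d[0])))
print(sense()['tcp_rot'],sense()['finger_gap'])
print(Ro.from_euler('xyz',sense()['tcp_rot'],degrees=True).as_matrix().round(3))
E
```

```text
[ 6.012808e+02 -8.790000e-02 -2.335000e-01  4.047000e-01  7.163000e-01] [ 0.03 -0.64  0.23  0.2  -0.24  0.27 -0.21  0.84  0.35 -0.6  -0.18  0.11
 -0.16  0.3 ]
piv [669.5 -15.9  86. ] top [290.7 155.2] scene [394.4 221.6]
post [533.3  16.5  77. ] top [274.2 209.1] scene [355.6 181.1]
barh [588.  98.  86.] top [241.9 184.9] scene [400.1 173.9]
knob [550.2 150.8 118. ] top [215.3 195.8] scene [404.6 144. ]
[[ 522.9 -269.1   50. ]
 [ 504.7 -419.    50. ]
 [ 454.  -411.    50. ]
 [ 472.7 -263.6   50. ]] [ 488.6 -340.7   50. ]
wing top at z82 [ 493.  -289.2   80. ]
wing scene [ 497.6 -292.4   72. ]
axis deg 83.0811160879627 151.04298765983432
axis deg 82.75581262706316
[-1.79994764e+02  1.44182620e-03  2.47988851e+01] 85.34343448643915
[[ 0.908  0.419 -0.   ]
 [ 0.419 -0.908  0.   ]
 [-0.    -0.    -1.   ]]
```

Call:
step_arm:
  targets:
    - {"dp":[0.2,-0.18,0],"angular":[0,0,-0.05],"fingers":0.4}
    - {"dp":[0.4,-0.36,0],"angular":[0,0,-0.1],"fingers":0.4}
    - {"dp":[0.6,-0.54,0],"angular":[0,0,-0.15],"fingers":0.4}
    - {"dp":[0.8,-0.72,0],"angular":[0,0,-0.2],"fingers":0.4}
    - {"dp":[1,-0.9,0],"angular":[0,0,-0.25],"fingers":0.4}
    - {"dp":[1,-0.9,0],"angular":[0,0,-0.28],"fingers":0.4}
    - {"dp":[1,-0.9,0],"angular":[0,0,-0.28],"fingers":0.4}
    - {"dp":[1,-0.9,0],"angular":[0,0,-0.28],"fingers":0.4}

```text
time: 2.2
tool_pos: [357.6, -297.8, 231.3]
tcp_rot: [180.0, 0.0, 75.0]
ft_force: [0.1, -0.3, 0.6]
finger_gap: 51.2
grip_force: 0.0
```

```bash
cat >> h.py <<'E'
def go(*tgts):
    s=sense();R=Ro.from_euler('xyz',s['tcp_rot'],degrees=True);p=np.array(s['tool_pos'])
    print('t',round(s['time'],2),'pos',p.round(1),'rot',np.round(s['tcp_rot'],1),'gap',round(s['finger_gap'],1),'grip',np.round(s['grip_force'],1),'F',np.round(s['ft_force'],1))
    for x,y,z,yaw in tgts:
        g=Ro.from_euler('xyz',[180,0,yaw],degrees=True)
        print('->',(x,y,z,yaw),'dp',(R.inv().apply(np.array([x,y,z])-p)/200).round(4),'ang',((R.inv()*g).as_rotvec()/np.pi).round(4))
E
python3 -c "
from h import *
go((550,151,180,125.6))"
```

```text
t 2.2 pos [ 357.6 -297.8  231.3] rot [180.   0.  75.] gap 51.2 grip 0.0 F [ 0.1 -0.3  0.6]
-> (550, 151, 180, 125.6) dp [2.4164 0.3501 0.2564] ang [-0.      0.     -0.2809]
```

Call:
step_arm:
  targets:
    - {"dp":[0.25,0.04,0],"angular":[0,0,0],"fingers":0.4}
    - {"dp":[0.5,0.08,0],"angular":[0,0,0],"fingers":0.4}
    - {"dp":[0.75,0.12,0],"angular":[0,0,0],"fingers":0.4}
    - {"dp":[1,0.16,0],"angular":[0,0,0],"fingers":0.4}
    - {"dp":[1,0.18,0],"angular":[0,0,0],"fingers":0.4}
    - {"dp":[1,0.18,0],"angular":[0,0,0],"fingers":0.4}
    - {"dp":[1,0.18,0],"angular":[0,0,0],"fingers":0.4}
    - {"dp":[1,0.18,0],"angular":[0,0,0],"fingers":0.4}

```text
time: 3.2
tool_pos: [443.3, -114.3, 231.3]
tcp_rot: [-180.0, 0.0, 75.1]
ft_force: [0.7, 0.0, 0.0]
finger_gap: 51.3
grip_force: 0.0
```

Call:
step_arm:
  targets:
    - {"dp":[0.25,0.04,0],"angular":[0,0,-0.05],"fingers":0.4}
    - {"dp":[0.5,0.08,0],"angular":[0,0,-0.1],"fingers":0.4}
    - {"dp":[0.75,0.12,0.1],"angular":[0,0,-0.15],"fingers":0.4}
    - {"dp":[1,0.16,0.15],"angular":[0,0,-0.2],"fingers":0.4}
    - {"dp":[1,0.17,0.2],"angular":[0,0,-0.25],"fingers":0.4}
    - {"dp":[1,0.17,0.25],"angular":[0,0,-0.28],"fingers":0.4}
    - {"dp":[1,0.17,0.25],"angular":[0,0,-0.28],"fingers":0.4}
    - {"dp":[1,0.17,0.25],"angular":[0,0,-0.28],"fingers":0.4}

```text
time: 4.2
tool_pos: [527.8, 70.9, 181.8]
tcp_rot: [180.0, 0.0, 125.4]
ft_force: [0.4, -0.1, 0.3]
finger_gap: 51.5
grip_force: 0.0
```

```bash
python3 -c "
from h import *
go((550,151,180,125.6),(550,151,94,125.6))"
```

```text
t 4.2 pos [527.8  70.9 181.8] rot [180.    0.  125.4] gap 51.5 grip 0.0 F [ 0.4 -0.1  0.3]
-> (550, 151, 180, 125.6) dp [0.262  0.3224 0.009 ] ang [ 0.0001  0.0001 -0.001 ]
-> (550, 151, 94, 125.6) dp [0.2621 0.3223 0.439 ] ang [ 0.0001  0.0001 -0.001 ]
```

Call:
step_arm:
  newtons: 20
  targets:
    - {"dp":[0.15,0.19,0],"angular":[0,0,0],"fingers":0.4}
    - {"dp":[0.262,0.322,0],"angular":[0,0,0],"fingers":0.4}
    - {"dp":[0.262,0.322,0],"angular":[0,0,0],"fingers":0.4}
    - {"dp":[0.262,0.322,0.15],"angular":[0,0,0],"fingers":0.4}
    - {"dp":[0.262,0.322,0.3],"angular":[0,0,0],"fingers":0.4}
    - {"dp":[0.262,0.322,0.44],"angular":[0,0,0],"fingers":0.4}
    - {"dp":[0.262,0.322,0.44],"angular":[0,0,0],"fingers":0.4}
    - {"dp":[0.262,0.322,0.44],"angular":[0,0,0],"fingers":0.4}

```text
time: 5.2
tool_pos: [550.3, 151.0, 94.8]
tcp_rot: [179.9, 0.0, 125.5]
ft_force: [0.3, 0.8, 0.7]
finger_gap: 51.4
grip_force: 0.0
```

Call:
step_arm:
  targets:
    - {"dp":[0,0,0],"angular":[0,0,0],"fingers":0.6}
    - {"dp":[0,0,0],"angular":[0,0,0],"fingers":0.75}
    - {"dp":[0,0,0],"angular":[0,0,0],"fingers":0.9}
    - {"dp":[0,0,0],"angular":[0,0,0],"fingers":1}
    - {"dp":[0,0,0],"angular":[0,0,0],"fingers":1}
    - {"dp":[0,0,0],"angular":[0,0,0],"fingers":1}
    - {"dp":[0,0,0],"angular":[0,0,0],"fingers":1}
    - {"dp":[0,0,0],"angular":[0,0,0],"fingers":1}

```text
time: 6.2
tool_pos: [550.1, 151.7, 94.4]
tcp_rot: [179.9, 0.0, 125.6]
ft_force: [-1.2, -1.7, 5.5]
finger_gap: 15.3
grip_force: 21.0
```

```bash
python3 - <<'E'
from fit import *
go((550,151,94,125.6))
im=snapshot('top');cv2.imwrite('pics/t1.png',im)
a=cv2.resize(im[145:235,200:310],None,fx=4,fy=4,interpolation=cv2.INTER_CUBIC)
b=cv2.resize(snapshot('scene')[110:200,350:440],None,fx=4,fy=4,interpolation=cv2.INTER_CUBIC)
cv2.imwrite('pics/c3.png',np.hstack([a,b]))
E
```

```text
t 6.2 pos [550.1 151.7  94.4] rot [179.9   0.  125.6] gap 15.3 grip 21.0 F [-1.2 -1.7  5.5]
-> (550, 151, 94, 125.6) dp [-0.0023 -0.0025  0.0018] ang [0.0004 0.0002 0.    ]
```

View pics/c3.png

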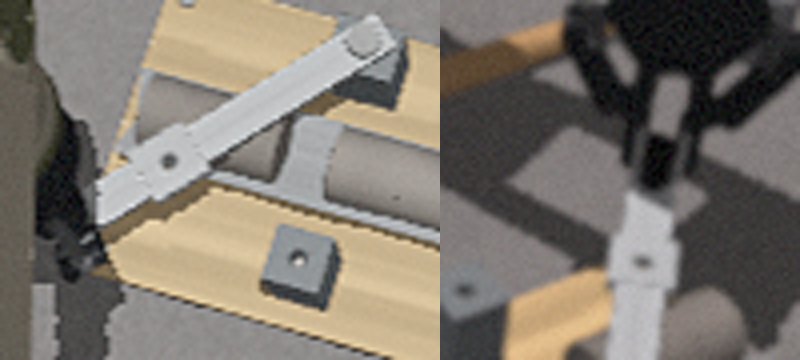

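Both fingers hold the knob. The bar hole is still at (241.9,184.9) in the top picture, so the robot and the fit agree. Next I swing the bar along its arc.

```bash
python3 - <<'E'
from h import *
p=np.array([669.5,-15.9]);w=[]
for a in np.linspace(125.6,166.6,9)[1:]:
    r=np.radians(a);w.append((*np.round(p+205.7*np.array([np.cos(r),np.sin(r)]),1),94.5,round(a,1)))
go(*w)
E
```

```text
t 6.3 pos [550.1 151.6  94.4] rot [179.9   0.  125.6] gap 14.9 grip 21.0 F [-1.  -0.7  5.7]
-> (np.float64(535.3), np.float64(140.0), 94.5, np.float64(130.7)) dp [-0.0041 -0.0942 -0.0008] ang [ 0.0004  0.0003 -0.0283]
-> (np.float64(521.9), np.float64(127.4), 94.5, np.float64(135.8)) dp [-0.0163 -0.1853 -0.0009] ang [ 0.0004  0.0003 -0.0567]
-> (np.float64(509.7), np.float64(113.6), 94.5, np.float64(141.0)) dp [-0.0369 -0.2751 -0.001 ] ang [ 0.0004  0.0003 -0.0856]
-> (np.float64(498.8), np.float64(98.8), 94.5, np.float64(146.1)) dp [-0.0653 -0.3625 -0.0011] ang [ 0.0004  0.0003 -0.1139]
-> (np.float64(489.2), np.float64(83.1), 94.5, np.float64(151.2)) dp [-0.1012 -0.4472 -0.0012] ang [ 0.0004  0.0003 -0.1422]
-> (np.float64(481.1), np.float64(66.6), 94.5, np.float64(156.4)) dp [-0.1447 -0.5282 -0.0013] ang [ 0.0003  0.0004 -0.1711]
-> (np.float64(474.5), np.float64(49.5), 94.5, np.float64(161.5)) dp [-0.195  -0.6048 -0.0013] ang [ 0.0003  0.0004 -0.1994]
-> (np.float64(469.4), np.float64(31.8), 94.5, np.float64(166.6)) dp [-0.2521 -0.677  -0.0014] ang [ 0.0003  0.0004 -0.2278]
```

Call:
step_arm:
  targets:
    - {"dp":[-0.004,-0.094,0],"angular":[0,0,-0.028],"fingers":1}
    - {"dp":[-0.016,-0.185,0],"angular":[0,0,-0.057],"fingers":1}
    - {"dp":[-0.037,-0.275,0],"angular":[0,0,-0.086],"fingers":1}
    - {"dp":[-0.065,-0.363,0],"angular":[0,0,-0.114],"fingers":1}
    - {"dp":[-0.101,-0.447,0],"angular":[0,0,-0.142],"fingers":1}
    - {"dp":[-0.145,-0.528,0],"angular":[0,0,-0.171],"fingers":1}
    - {"dp":[-0.195,-0.605,0],"angular":[0,0,-0.199],"fingers":1}
    - {"dp":[-0.252,-0.677,0],"angular":[0,0,-0.228],"fingers":1}

```text
time: 7.3
tool_pos: [469.8, 31.4, 94.4]
tcp_rot: [179.9, 0.2, 166.8]
ft_force: [6.1, -0.1, 1.4]
finger_gap: 15.1
grip_force: 20.6
```

Call:
step_arm:
  targets:
    - {"dp":[0,0,0],"angular":[0,0,0],"fingers":1}
    - {"dp":[0,0,0],"angular":[0,0,0],"fingers":1}
    - {"dp":[0,0,0],"angular":[0,0,0],"fingers":0.6}
    - {"dp":[0,0,0],"angular":[0,0,0],"fingers":0.4}
    - {"dp":[0,0,0],"angular":[0,0,0],"fingers":0.4}
    - {"dp":[0,0,-0.2],"angular":[0,0,0],"fingers":0.4}
    - {"dp":[0,0,-0.4],"angular":[0,0,0],"fingers":0.4}
    - {"dp":[0,0,-0.5],"angular":[0,0,0],"fingers":0.4}

```text
time: 8.3
tool_pos: [469.6, 31.9, 195.7]
tcp_rot: [180.0, 0.2, 166.6]
ft_force: [-0.1, -0.1, 0.3]
finger_gap: 51.2
grip_force: 0.0
```

```bash
python3 -c "
from h import *
go((460,-150,190,83))"
```

```text
t 8.3 pos [469.6  31.9 195.7] rot [180.    0.2 166.6] gap 51.2 grip 0.0 F [-0.1 -0.1  0.3]
-> (460, -150, 190, 83) dp [-0.1636 -0.8958  0.0284] ang [0.0008 0.0006 0.4646]
```

Call:
step_arm:
  targets:
    - {"dp":[-0.05,-0.17,0],"angular":[0,0,0.059],"fingers":0.4}
    - {"dp":[-0.1,-0.34,0],"angular":[0,0,0.117],"fingers":0.4}
    - {"dp":[-0.15,-0.51,0],"angular":[0,0,0.176],"fingers":0.4}
    - {"dp":[-0.2,-0.68,0],"angular":[0,0,0.235],"fingers":0.4}
    - {"dp":[-0.26,-0.875,0],"angular":[0,0,0.293],"fingers":0.4}
    - {"dp":[-0.26,-0.875,0],"angular":[0,0,0.35],"fingers":0.4}
    - {"dp":[-0.26,-0.875,0],"angular":[0,0,0.41],"fingers":0.4}
    - {"dp":[-0.26,-0.875,0],"angular":[0,0,0.465],"fingers":0.4}

```text
time: 9.3
tool_pos: [478.7, -150.5, 192.9]
tcp_rot: [-180.0, -0.0, 82.6]
ft_force: [0.1, -1.1, 0.3]
finger_gap: 51.6
grip_force: 0.0
```

```bash
python3 - <<'E'
from h import *
go((494.5,-291,120,83))
im=snapshot('top');cv2.imwrite('pics/t2.png',im)
a=cv2.resize(im[145:235,220:310],None,fx=6,fy=6,interpolation=cv2.INTER_CUBIC)
cv2.imwrite('pics/c4.png',a)
E
```

```text
t 9.3 pos [ 478.7 -150.5  192.9] rot [-180.    -0.    82.6] gap 51.6 grip 0.0 F [ 0.1 -1.1  0.3]
-> (494.5, -291, 120, 83) dp [-0.6863  0.1699  0.3641] ang [-0.0002 -0.0001 -0.0025]
```

View pics/c4.png

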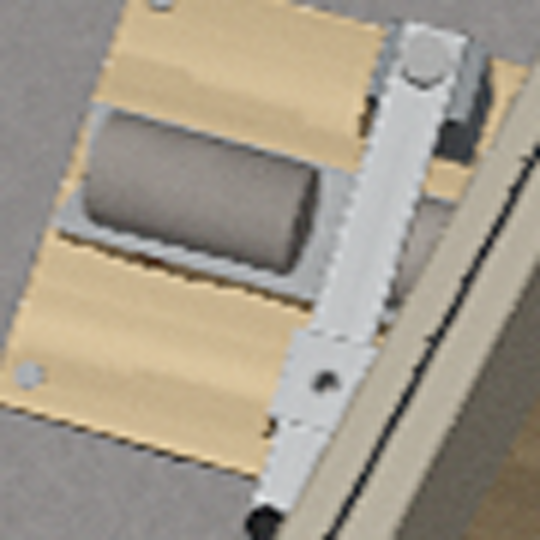

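The bar lies over the latch post and its hole is at about (273.8,208.1). Next I go to the wing screw.

Call:
step_arm:
  targets:
    - {"dp":[-0.2,0.05,0],"angular":[0,0,0],"fingers":0.4}
    - {"dp":[-0.4,0.1,0],"angular":[0,0,0],"fingers":0.4}
    - {"dp":[-0.6,0.15,0.1],"angular":[0,0,0],"fingers":0.4}
    - {"dp":[-0.686,0.17,0.25],"angular":[0,0,0],"fingers":0.4}
    - {"dp":[-0.686,0.17,0.36],"angular":[0,0,0],"fingers":0.4}
    - {"dp":[-0.686,0.17,0.48],"angular":[0,0,0],"fingers":0.4}
    - {"dp":[-0.686,0.17,0.6],"angular":[0,0,0],"fingers":0.4}
    - {"dp":[-0.686,0.17,0.6],"angular":[0,0,0],"fingers":0.4}

```text
time: 10.35
tool_pos: [494.0, -289.5, 70.7]
tcp_rot: [-179.7, -0.1, 83.1]
ft_force: [-0.2, 0.6, -0.8]
finger_gap: 51.2
grip_force: 0.0
```

```bash
python3 - <<'E'
from fit import *
go((494.5,-291,58.5,83))
v=least_squares(res,[598,2,-.25,0,.74]).x
print(proj('top',T(v,(-70,v[3],86))),at_z('top',(273.75,208.1),86),T(v,(-70,v[3],86)))
im=snapshot('scene')[200:290,170:290]
cv2.imwrite('pics/c5.png',cv2.resize(im,None,fx=5,fy=5,interpolation=cv2.INTER_CUBIC))
E
```

```text
t 10.35 pos [ 494.  -289.5   70.7] rot [-1.797e+02 -1.000e-01  8.310e+01] gap 51.2 grip 0.0 F [-0.2  0.6 -0.8]
-> (494.5, -291, 58.5, 83) dp [-0.0073  0.0038  0.0608] ang [-0.0015 -0.0008  0.0003]
[273.75845283 208.32670797] [533.82956265  16.56314399  86.        ] [533.274271    16.50350654  86.        ]
```

View pics/c5.png

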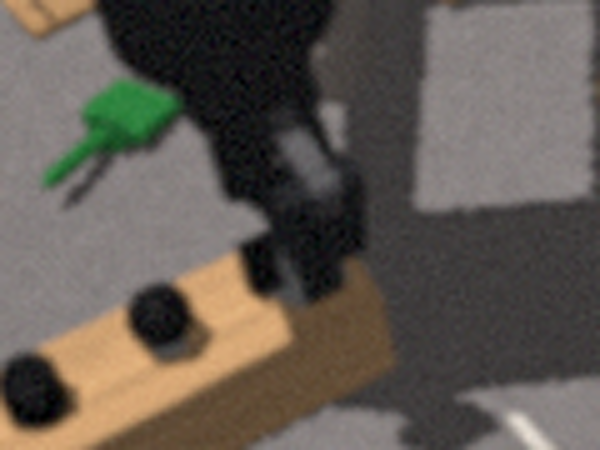

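The alignment is within 1 mm. In the crop the fingers straddle the wing, at about (268,262) within it. Now I lower and close.

Call:
step_arm:
  newtons: 50
  targets:
    - {"dp":[-0.006,0.003,0.05],"angular":[0,0,0],"fingers":0.4}
    - {"dp":[-0.006,0.003,0.05],"angular":[0,0,0],"fingers":0.4}
    - {"dp":[-0.006,0.003,0.05],"angular":[0,0,0],"fingers":0.7}
    - {"dp":[-0.006,0.003,0.05],"angular":[0,0,0],"fingers":0.85}
    - {"dp":[-0.006,0.003,0.05],"angular":[0,0,0],"fingers":1}
    - {"dp":[-0.006,0.003,0.05],"angular":[0,0,0],"fingers":1}
    - {"dp":[-0.006,0.003,0.05],"angular":[0,0,0],"fingers":1}
    - {"dp":[-0.006,0.003,0.05],"angular":[0,0,0],"fingers":1}

```text
time: 11.4
tool_pos: [496.4, -292.3, 63.8]
tcp_rot: [180.0, 0.0, 82.9]
ft_force: [-1.5, 0.6, 5.7]
finger_gap: 8.7
grip_force: 51.5
```

```bash
python3 -c "
from h import *
go((494,-291,120,83))"
```

```text
t 11.4 pos [ 496.4 -292.3   63.8] rot [180.    0.   82.9] gap 8.7 grip 51.5 F [-1.5  0.6  5.7]
-> (494, -291, 120, 83) dp [ 0.0049 -0.0125 -0.281 ] ang [ 0.0002  0.0001 -0.0003]
```

Call:
step_arm:
  targets:
    - {"dp":[0.004,0.01,0],"angular":[0,0,0],"fingers":0.7}
    - {"dp":[0.004,0.01,0],"angular":[0,0,0],"fingers":0.7}
    - {"dp":[0.004,0.01,0.028],"angular":[0,0,0],"fingers":0.7}
    - {"dp":[0.004,0.01,0.028],"angular":[0,0,0],"fingers":0.7}
    - {"dp":[0.004,0.01,0.028],"angular":[0,0,0],"fingers":1}
    - {"dp":[0.004,0.01,0.028],"angular":[0,0,0],"fingers":1}
    - {"dp":[0.004,0.01,0.028],"angular":[0,0,0],"fingers":1}
    - {"dp":[0.004,0.01,0.028],"angular":[0,0,0],"fingers":1}

```text
time: 12.4
tool_pos: [496.9, -291.3, 57.4]
tcp_rot: [-179.8, -0.0, 82.9]
ft_force: [-5.6, 1.0, 2.6]
finger_gap: 9.3
grip_force: 49.5
```

```bash
python3 -c "
from h import *
go((494,-291,120,83))"
```

```text
t 12.4 pos [ 496.9 -291.3   57.4] rot [-179.8   -0.    82.9] gap 9.3 grip 49.5 F [-5.6  1.   2.6]
-> (494, -291, 120, 83) dp [-1.000e-04 -1.570e-02 -3.129e-01] ang [-0.0009 -0.0002 -0.0004]
```

Call:
step_arm:
  targets:
    - {"dp":[0,-0.005,-0.1],"angular":[0,0,0],"fingers":1}
    - {"dp":[0,-0.005,-0.3],"angular":[0,0,0],"fingers":1}
    - {"dp":[0,-0.005,-0.5],"angular":[0,0,0],"fingers":1}
    - {"dp":[0.1,-0.005,-0.52],"angular":[0,0,0],"fingers":1}
    - {"dp":[0.3,-0.005,-0.52],"angular":[0,0,0],"fingers":1}
    - {"dp":[0.55,-0.005,-0.52],"angular":[0,0,0],"fingers":1}
    - {"dp":[0.8,-0.005,-0.52],"angular":[0,0,0],"fingers":1}
    - {"dp":[0.95,-0.005,-0.52],"angular":[0,0,0],"fingers":1}

```text
time: 13.4
tool_pos: [520.5, -100.0, 162.0]
tcp_rot: [180.0, -0.0, 83.0]
ft_force: [-1.0, -0.1, -0.6]
finger_gap: 8.9
grip_force: 49.1
```

```bash
python3 -c "
from h import *
go((533.5,16.5,150,83))"
```

```text
t 13.4 pos [ 520.5 -100.   162. ] rot [180.  -0.  83.] gap 8.9 grip 49.1 F [-1.  -0.1 -0.6]
-> (533.5, 16.5, 150, 83) dp [ 0.5861 -0.0063  0.0601] ang [ 0.0001 -0.0002  0.0002]
```

Here I move above the hole with the tip about 15 mm over the bar, then look.

Call:
step_arm:
  targets:
    - {"dp":[0.15,-0.002,0],"angular":[0,0,0],"fingers":1}
    - {"dp":[0.3,-0.003,0],"angular":[0,0,0],"fingers":1}
    - {"dp":[0.45,-0.005,0],"angular":[0,0,0],"fingers":1}
    - {"dp":[0.58,-0.006,0.03],"angular":[0,0,0],"fingers":1}
    - {"dp":[0.586,-0.006,0.06],"angular":[0,0,0],"fingers":1}
    - {"dp":[0.586,-0.006,0.09],"angular":[0,0,0],"fingers":1}
    - {"dp":[0.586,-0.006,0.09],"angular":[0,0,0],"fingers":1}
    - {"dp":[0.586,-0.006,0.09],"angular":[0,0,0],"fingers":1}

```text
time: 14.4
tool_pos: [533.9, 12.8, 143.8]
tcp_rot: [180.0, 0.0, 82.9]
ft_force: [-0.4, -0.3, -0.1]
finger_gap: 8.9
grip_force: 49.1
```

```bash
python3 - <<'E'
from h import *
go((533.5,16.5,132,83))
a=snapshot('scene');b=snapshot('top')
cv2.imwrite('pics/s6.png',a);cv2.imwrite('pics/t6.png',b)
z=sense()['tool_pos'][2]
for n in('scene','top'):
  for zz in(86,z-45.4,z-7.4): print(n,zz,proj(n,(533.5,16.5,zz)).round(1))
r=lambda im,x,y,w,h,k:cv2.resize(im[y:y+h,x:x+w],None,fx=k,fy=k,interpolation=cv2.INTER_CUBIC)
cv2.imwrite('pics/c6.png',np.hstack([r(a,325,130,65,80,6),r(b,245,170,65,80,6)]))
E
```

```text
t 14.4 pos [533.9  12.8 143.8] rot [180.    0.   82.9] gap 8.9 grip 49.1 F [-0.4 -0.3 -0.1]
-> (533.5, 16.5, 132, 83) dp [ 0.018  -0.0041  0.059 ] ang [ 0.      0.     -0.0007]
scene 86 [356.  178.1]
scene 98.61200500721901 [356.4 173.8]
scene 136.612005007219 [357.9 160.3]
top 86 [273.8 208.2]
top 98.61200500721901 [273.2 207.1]
top 136.612005007219 [271.3 203.6]
```

View pics/c6.png

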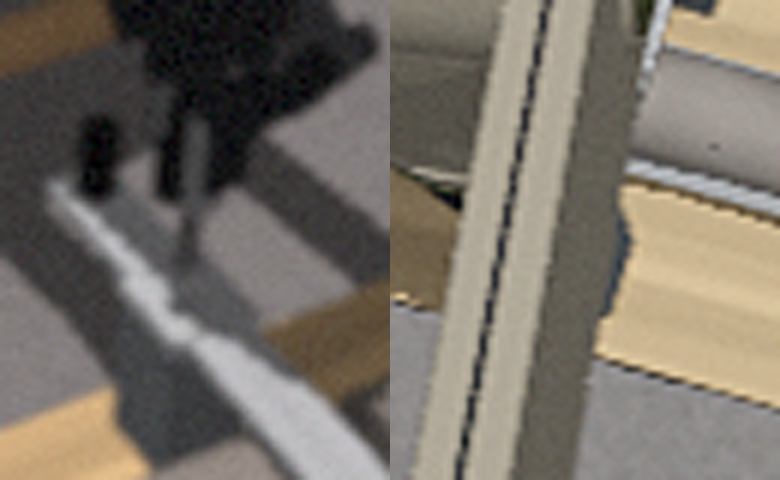

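The scene crop shows the shank tip at about (355.4,173.2), within 1 px or so of the prediction. I correct the position and probe down gently.

Call:
step_arm:
  targets:
    - {"dp":[0.016,-0.003,0.02],"angular":[0,0,0],"fingers":1}
    - {"dp":[0.016,-0.003,0.04],"angular":[0,0,0],"fingers":1}
    - {"dp":[0.016,-0.003,0.055],"angular":[0,0,0],"fingers":1}
    - {"dp":[0.016,-0.003,0.06],"angular":[0,0,0],"fingers":1}
    - {"dp":[0.016,-0.003,0.068],"angular":[0,0,0],"fingers":1}
    - {"dp":[0.016,-0.003,0.074],"angular":[0,0,0],"fingers":1}
    - {"dp":[0.016,-0.003,0.08],"angular":[0,0,0],"fingers":1}
    - {"dp":[0.016,-0.003,0.08],"angular":[0,0,0],"fingers":1}

```text
time: 15.5
tool_pos: [533.6, 16.8, 127.6]
tcp_rot: [-180.0, 0.0, 82.9]
ft_force: [0.0, 0.1, -1.4]
finger_gap: 9.4
grip_force: 49.1
```

```bash
python3 -c "
from h import *
go((533.5,16.3,110,83));print(sense()['wrist_torque'])"
```

```text
t 15.5 pos [533.6  16.8 127.6] rot [-180.     0.    82.9] gap 9.4 grip 49.1 F [ 0.   0.1 -1.4]
-> (533.5, 16.3, 110, 83) dp [-0.0026 -0.0002  0.0881] ang [-0.      0.     -0.0004]
[ 0.02784794  0.01903073 -0.04182806]
```

There is no contact force and the tip is inside the bar's hole, so I continue.

Call:
step_arm:
  targets:
    - {"dp":[0,0,0.01],"angular":[0,0,0],"fingers":1}
    - {"dp":[0,0,0.02],"angular":[0,0,0],"fingers":1}
    - {"dp":[0,0,0.03],"angular":[0,0,0],"fingers":1}
    - {"dp":[0,0,0.04],"angular":[0,0,0],"fingers":1}
    - {"dp":[0,0,0.05],"angular":[0,0,0],"fingers":1}
    - {"dp":[0,0,0.06],"angular":[0,0,0],"fingers":1}
    - {"dp":[0,0,0.065],"angular":[0,0,0],"fingers":1}
    - {"dp":[0,0,0.065],"angular":[0,0,0],"fingers":1}

```text
time: 16.5
tool_pos: [533.6, 16.8, 114.6]
tcp_rot: [-180.0, -0.0, 82.9]
ft_force: [-0.0, -0.5, -1.8]
finger_gap: 9.2
grip_force: 49.1
```

Call:
step_arm:
  targets:
    - {"dp":[0,0,0.01],"angular":[0,0,0],"fingers":1}
    - {"dp":[0,0,0.02],"angular":[0,0,0],"fingers":1}
    - {"dp":[0,0,0.03],"angular":[0,0,0],"fingers":1}
    - {"dp":[0,0,0.04],"angular":[0,0,0],"fingers":1}
    - {"dp":[0,0,0.05],"angular":[0,0,0],"fingers":1}
    - {"dp":[0,0,0.06],"angular":[0,0,0],"fingers":1}
    - {"dp":[0,0,0.07],"angular":[0,0,0],"fingers":1}
    - {"dp":[0,0,0.07],"angular":[0,0,0],"fingers":1}

```text
time: 17.5
tool_pos: [533.8, 16.8, 101.0]
tcp_rot: [180.0, -0.0, 82.9]
ft_force: [-0.9, 0.6, 2.7]
finger_gap: 9.4
grip_force: 49.6
```

Call:
step_arm:
  newtons: 80
  targets:
    - {"dp":[0,0,0.005],"angular":[0,0,0],"fingers":1}
    - {"dp":[0,0,0.01],"angular":[0,0,0],"fingers":1}
    - {"dp":[0,0,0.015],"angular":[0,0,0],"fingers":1}
    - {"dp":[0,0,0.02],"angular":[0,0,0],"fingers":1}
    - {"dp":[0,0,0.025],"angular":[0,0,0],"fingers":1}
    - {"dp":[0,0,0.03],"angular":[0,0,0],"fingers":1}
    - {"dp":[0,0,0.035],"angular":[0,0,0],"fingers":1}
    - {"dp":[0,0,0.038],"angular":[0,0,0],"fingers":1}

```text
time: 18.5
tool_pos: [534.2, 16.8, 94.0]
tcp_rot: [179.9, -0.0, 82.9]
ft_force: [-2.1, -0.6, 7.7]
finger_gap: 8.4
grip_force: 80.9
```

Call:
step_arm:
  targets:
    - {"dp":[0,0,0.004],"angular":[0,0,0],"fingers":1}
    - {"dp":[0,0,0.008],"angular":[0,0,0],"fingers":1}
    - {"dp":[0,0,0.011],"angular":[0,0,0],"fingers":1}
    - {"dp":[0,0,0.013],"angular":[0,0,0],"fingers":1}
    - {"dp":[0,0,0.015],"angular":[0,0,0],"fingers":1}
    - {"dp":[0,0,0.015],"angular":[0,0,0],"fingers":1}
    - {"dp":[0,0,0.015],"angular":[0,0,0],"fingers":1}
    - {"dp":[0,0,0.015],"angular":[0,0,0],"fingers":1}

```text
time: 19.5
tool_pos: [534.3, 16.8, 93.2]
tcp_rot: [179.9, 0.0, 82.9]
ft_force: [-12.9, 1.2, 25.8]
finger_gap: 8.6
grip_force: 83.8
```

It has bottomed: 25.8 N at z 93.2, the expected flush height. I release and back off upward.

Call:
step_arm:
  targets:
    - {"dp":[0,0,-0.005],"angular":[0,0,0],"fingers":1}
    - {"dp":[0,0,-0.012],"angular":[0,0,0],"fingers":0.9}
    - {"dp":[0,0,-0.012],"angular":[0,0,0],"fingers":0.6}
    - {"dp":[0,0,-0.012],"angular":[0,0,0],"fingers":0.5}
    - {"dp":[0,0,-0.012],"angular":[0,0,0],"fingers":0.5}
    - {"dp":[0,0,-0.2],"angular":[0,0,0],"fingers":0.5}
    - {"dp":[0,0,-0.4],"angular":[0,0,0],"fingers":0.5}
    - {"dp":[0,0,-0.6],"angular":[0,0,0],"fingers":0.5}

```text
time: 20.5
tool_pos: [533.3, 16.8, 210.9]
tcp_rot: [-180.0, 0.0, 82.9]
ft_force: [0.0, 0.1, 0.1]
finger_gap: 42.8
grip_force: 0.0
```

Call:
step_arm:
  targets:
    - {"dp":[-0.2,0,0],"angular":[0,0,0],"fingers":0.5}
    - {"dp":[-0.4,0,0],"angular":[0,0,0],"fingers":0.5}
    - {"dp":[-0.6,0,0],"angular":[0,0,0],"fingers":0.5}
    - {"dp":[-0.8,0,0],"angular":[0,0,0],"fingers":0.5}
    - {"dp":[-1,0,0],"angular":[0,0,0],"fingers":0.5}
    - {"dp":[-1,0,0],"angular":[0,0,0],"fingers":0.5}
    - {"dp":[-1,0,0],"angular":[0,0,0],"fingers":0.5}
    - {"dp":[-1,0,0],"angular":[0,0,0],"fingers":0.5}

```text
time: 21.5
tool_pos: [509.2, -180.7, 210.0]
tcp_rot: [-180.0, -0.0, 83.0]
ft_force: [-0.1, -0.2, 0.4]
finger_gap: 42.8
grip_force: 0.0
```

```bash
python3 - <<'E'
from h import *
a=snapshot('scene');b=snapshot('top')
r=lambda im,x,y,w,h,k:cv2.resize(im[y:y+h,x:x+w],None,fx=k,fy=k,interpolation=cv2.INTER_CUBIC)
for z in(86,118): print(proj('scene',(533.5,16.5,z)),proj('top',(533.5,16.5,z)))
cv2.imwrite('pics/c7.png',np.hstack([r(a,315,125,65,80,6),r(b,240,165,65,80,6)]))
E
```

```text
[355.99687801 178.13942973] [273.7665418  208.23505886]
[357.14892603 167.0704991 ] [272.21953793 205.36075092]
```

View pics/c7.png

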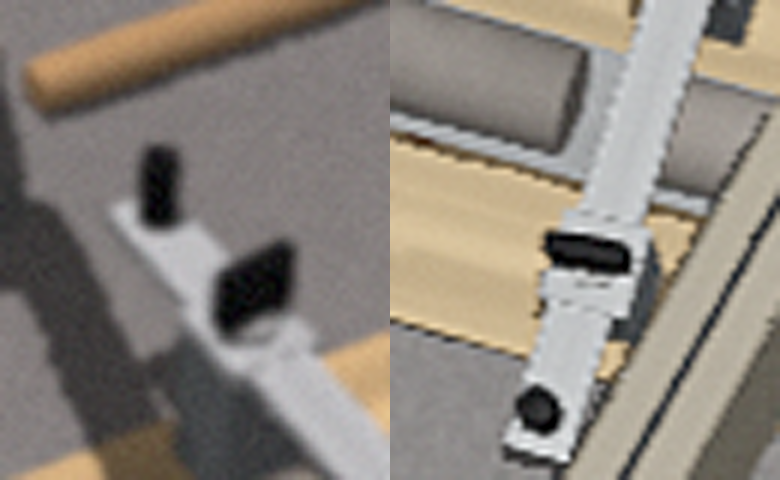

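The wing screw stands upright and flush on the bar: wing at about (357,172) in the scene picture and (272,206) in the top one. The bar lies over the post and the gripper is clear, so I hand in.

```bash
python3 -c "
from bench import *
print(hand_in())"
```

```text
the job is handed in; nothing more can be done
None
```

I handed in the job at about 21.5 s of the 64 s allowed: the bar lies over the latch post, the wing screw is pressed home with its flange flush on the bar, and the gripper is open and clear. I haven't seen the judge's result, and I didn't re-measure the core sticks and other screws at the end.

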